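Balance an acrylic blank on the drape former and run it under the heater

TASK

Draw the dome carriage all the way out from under the heater bridge by its black post, then take the longer of the two white acrylic blanks off its sloped rest and balance it on top of the dome, centred, level and lengthwise along the rails, letting go of it there. Then slide the carriage by its post all the way home so that the blank ends up still balanced under the bridge. Leave the shorter blank and everything else on the cart where they are.

Things in the scene. Friction and masses are not known exactly. Their poses are not given: they have to be found in the camera images.
- carriage (a joint): how far the carriage is drawn out along its rails, in m: 0 = home, with the dome under the heater bridge, 0.13 = fully out, at the stop towards the robot. It slides stiffly (about 2 N) and stays where it is left
- slide_base: fixed grey base plate (440 x 150 mm) with rails and the heater bridge; origin on the cart under the dome's axis when fully out, x along the rails away from the robot. The bridge is a bar from x = 100 to 190 mm, 232 mm wide, underside 161 mm and top 203 mm above the cart, on two legs with 200 mm clear between them; home puts the dome's axis at x = 130 mm
- dome_top (a point): crown of the bare aluminium dome on the carriage, 115 mm above the cart: part of a sphere of radius 70 mm, about 140 mm wide at its foot. Moves with the carriage; x runs level along the rails, away from the robot into the bridge (the carriage draws out along -x), z up
- post_top (a point): centre of the top of the black upright round post, the carriage's handle: 22 mm diameter, top 120 mm above the cart, free from 34 mm height upwards, 130 mm on the robot's side of the dome's axis. Same axes as dome_top
- long_blank: the longer white acrylic blank, a flat bar 140 x 54 x 14 mm, 126 g; origin at the centre of its underside, x along its length, z out of its upper face. It starts lying on a 38 degree sloped rest with its lower end nearest the robot (x points up the slope)
- long_blank_center (a point): middle of the longer blank (centre of mass), 7 mm above its underside
- short_blank: the shorter white acrylic blank, 90 x 54 x 14 mm, on the other rest; not wanted; same axes
- rest_a: fixed sloped rest holding the longer blank: origin on the cart, x (level) uphill. The blank lies on a bar 26 mm wide, 14 mm thick, so it overhangs 14 mm on each side, lower end against a lip 40 mm wide, 10 mm high; the underside of the longer blank's centre is 78 mm above the origin. Foot plate 150 x 70 x 8 mm
- rest_b: fixed sloped rest, identical, that holds the shorter blank
- spool: bystander: grey plastic filament spool lying flat, 196 mm across, 64 mm high; origin at the centre of its underside
- tweezers: bystander: stainless tweezers lying flat, 150 mm long, 10 mm high; origin at the centre of its underside
- hex_holder: bystander: red aluminium hex key holder, block 45 x 100 x 45 mm, keys stand up to 97 mm; origin at the centre of its underside
- scraper: bystander: blue plastic scraper lying flat, 175 mm long, 18 mm high; origin at the centre of its underside
- tub: bystander: white round desiccant tub with its flip-top lid shut, 100 mm across, 109 mm high; origin at the centre of its underside
- crucible: bystander: white ceramic cup-shaped crucible, 72 mm across, 75 mm high; origin at the centre of its underside
Things that resemble listed ones, but are neither listed nor needed, are in the scene too. What is shaped like the rest_a but turquoise is not meant.

How it is judged:
On the way, in this order (a step that is already met when the one before it is completed fails the run):
1. the carriage is drawn out, to within 15 mm of its stop (value of joint carriage above 0.115 m), for 0.2 s.
2. the longer blank is lifted clear of its rest (distance of long_blank_center from where it was at the start of the episode above 0.05 m and contact force between long_blank and rest_a below 0.05 N), for 0.2 s.
3. the longer blank, let go, balances on the dome while the carriage is still out (horizontal distance between long_blank_center and dome_top below 0.018 m and height (world z) of long_blank_center above 0.11 m and angle between long_blank's own z axis and vertical below 0.25 rad and angle between the x axis of long_blank and the x axis of dome_top, either way round below 0.26 rad and contact force between long_blank and the fingers below 0.05 N and linear speed of long_blank below 0.02 m/s and angular speed of long_blank below 0.25 rad/s and value of joint carriage above 0.1 m), for 0.4 s.
At the end, for the whole second after the job is handed in: The carriage is home (within 8 mm) and the longer blank lies balanced on the dome, at rest and not held: its middle within 18 mm sideways of the crown, tilted less than 14 degrees, its length within 15 degrees of the rails (horizontal distance between long_blank_center and dome_top below 0.018 m and height (world z) of long_blank_center above 0.11 m and angle between long_blank's own z axis and vertical below 0.25 rad and angle between the x axis of long_blank and the x axis of dome_top, either way round below 0.26 rad and contact force between long_blank and the fingers below 0.05 N and linear speed of long_blank below 0.02 m/s and angular speed of long_blank below 0.25 rad/s and value of joint carriage below 0.008 m); the robot touches nothing.
It fails at once if the shorter blank is shifted by more than 20 mm (distance of short_blank from where it was at the start of the episode above 0.02 m).
It fails at once if a bystander (spool, tweezers, hex key holder, scraper, tub or crucible) is shifted by more than 30 mm (distance of any of spool, tweezers, hex_holder, scraper, tub, crucible from where it was at the start of the episode above 0.03 m).
It also fails if it takes over 72 s, if anything falls off the work surface, if the arm or the gripper's body presses on something with over 40 N, if the wrist force passes 120 N, or if a joint passes its speed limit or range.

ROBOT

A 6-joint arm with a two-finger parallel gripper is mounted at the origin on the work surface. World frame = base frame: x ahead of the robot, y to its left, z up, the work surface at z = 0. Lengths are in m, angles in rad, forces in N, time in s.
With the tool pointing down it reaches from about 0.4 to 0.825 m from the base axis. Payload 7 kg.
Tool frame: the origin (TCP) lies at the centre of the arm's flange, where the gripper is bolted on; the fingertips stand 178 mm ahead of it and the grasp point (between the pads) lies 159 mm ahead of it (arm.tip_reach is the distance from the TCP to the fingertips, in m); z points along the fingers, y is the direction in which the jaws open and shut (so a half turn about z gives the same grasp; the last joint's range is limited). The gripper opens to 88 mm and grips with 3 to 60 N. Pads are 19 mm wide; open, the fingers measure 130 mm over their backs; the gripper's body (78 mm by 193 mm) begins 47 mm behind the grasp point.
Start: joints at [1.445, 0.359, 0.012, 0, -1.224, -0.288], TCP at [0.271, 0.618, 0.405] pointing down, gripper open.
Joint ranges: [-3.07, 3.07], [-1.43, 2.12], [-1.02, 1.25], [-3.03, 1.67], [-3.05, -0], [-3.03, 3.03]. Speed limits (rad/s): [2.39, 2.39, 3.01, 3.14, 3.14, 3.14].

INTERFACE

Orientations are given as [roll, pitch, yaw] about the fixed x, y, z axes, in that order (R = Rz(yaw) Ry(pitch) Rx(roll)).
In Python, from station import arm gives the robot as it stands.
- The arm moves only by the shell command python3 -m inch 'ROWS' [OPENING] [FORCE]. ROWS is JSON, a list that holds one entry, the list of rows, each a list of 6 numbers: the shift along the world's x, y, z in units of 200 mm (1.0 is 200 mm), then the turn, a rotation vector about the world's x, y, z in units of 180 degrees (1.0 is 180 degrees). A call has 1 to 8 rows; each row is the pose to reach, as a shift and turn from the pose commanded when the call began, turning the shorter way round; what a row does not reach only later rows make up. A row lasts 1/8 s, in which the tool goes at most 62.5 mm and 10.7 degrees, less where a joint would pass 70% of its speed; a pose out of reach is approached as far as the arm can. A call with a number of a shift or a turn outside -1 to 1 is refused whole. A call with a gripper value outside its range is refused whole. OPENING is the finger opening in mm, from 0 to 87.6, set as the call begins (- or left out, the last holds). The fingers move at their own pace and stop on an object; FORCE is the grip in N (left out, the last holds). Time passes only in rows, so rows that repeat a pose let the fingers close. It gives the time, the measured TCP pose, the force and the opening at its end, in the units of the state.
- arm.get_state(): the state, without advancing time (a new reading comes with each control period).
- arm.grab_frame(name): name is "side" or "top"; returns the picture (420x560x3 uint8, blue, green, red); there is no depth.
- arm.camera_params(name): a dict with "vertical_fov" (degrees; the focal length in pixels is half the picture's height over the tangent of half this angle, whatever the lens; pixels are square), "cx", "cy" (the principal point, pixels), "pose" (4x4, takes a point from camera to world coordinates). Camera axes: x right, y down, z forward; pixel columns grow to the right and rows downward; lengths in m; the calibration is good to about 2 mm. A picture is of the moment at which its call begins. camera_params takes no time and is no camera call.
- arm.job_done(): hands the job in, once; it reports no verdict.
Trained networks look in the newest picture that a camera, given by its name, has taken for a name from the list of things; names that differ only in an ending like _2 or _b are one class to them, and where a whole thing is asked for, a point or a joint stands for the part that bears it (a point fixed in the world has none). Each returns a list of dicts, best first, with "score" (0 to 1); they miss things now and then, are a little off and sometimes report something else, mostly with a low value. They report only what shows in the picture. A call takes as long as a camera call. They do not tell look-alikes from the thing itself.
- arm.search_frame(target, camera): "box" ([left, top, right, bottom] in pixels, round what is visible of it).
- arm.regions_of(target, camera): "region" (420x560 bool, what is visible of it) and "box" ([left, top, right, bottom] in pixels, round what is visible of it).
The state is a dict: "t": time; "q": joint angles; "qd": joint speeds; "joint_efforts": joint torques, N m; "eef_pos": TCP position; "ee_rot": TCP orientation; "force": force on the tool from outside, world axes, zero at the start; "moment": the same for the moment, N m; "width": finger opening in m.
Only numpy, scipy, OpenCV 4.12 (cv2) and the standard library are available. Lean on these libraries where they do the work, as an engineer would, in place of code of your own. Each camera call takes 0.05 s, during which the arm holds its last target.

## Working session

There is one attempt and no reset: what is moved stays moved. The work goes in short steps, Python scripts to look and compute and a shell command to move; the robot and the scene stay as the last step left them, time stands still between calls to the robot, and variables do not carry over. Pictures are saved under pics/ and viewed, and the job is handed in when it is done.

```bash
mkdir -p pics; ls; python3 - <<'E'
from station import arm
import cv2, numpy as np
print(arm.get_state())
for n in ("side","top"):
    cv2.imwrite(f"pics/{n}0.png",arm.grab_frame(n)); p=arm.camera_params(n); print(n,p)
E
```

```text
pics
{'t': 0.0, 'q': array([ 1.44507610e+00,  3.59373558e-01,  1.10589567e-02, -3.42015948e-04,
       -1.22411980e+00, -2.88133664e-01]), 'qd': array([ 0.00028654,  0.00024546, -0.00094187, -0.00137116,  0.00039719,
       -0.00126907]), 'joint_efforts': array([-1.33876292e-03, -5.82723141e+01,  2.93048537e+01,  6.99690789e+00,
        6.72890237e-03, -1.82873127e-04]), 'eef_pos': array([0.27134755, 0.61783815, 0.40373258]), 'ee_rot': array([ 3.13993074e+00, -1.57261035e-04, -4.13970228e-01]), 'force': array([-0.14392087,  0.61386856, -0.96989837]), 'moment': array([ 0.01096352, -0.03394955,  0.06907451]), 'width': 0.08769202147142992}
side {'vertical_fov': 52.526966996016206, 'cx': 274.4329285309391, 'cy': 213.25490814440323, 'pose': array([[ 8.91724508e-01, -2.62580339e-01,  3.68617644e-01,
        -8.30121329e-04],
       [-4.52540263e-01, -5.27926341e-01,  7.18680102e-01,
        -9.90294591e-01],
       [ 5.89169925e-03, -8.07678986e-01, -5.89593032e-01,
         9.28989262e-01],
       [ 0.00000000e+00,  0.00000000e+00,  0.00000000e+00,
         1.00000000e+00]])}
top {'vertical_fov': 51.905843373243435, 'cx': 275.39142390096333, 'cy': 206.9829792700549, 'pose': array([[ 0.01176262, -0.98587912,  0.16704491,  0.28489694],
       [-0.99983856, -0.01386551, -0.01142801, -0.00914803],
       [ 0.0135828 , -0.16688352, -0.98588305,  1.20872123],
       [ 0.        ,  0.        ,  0.        ,  1.        ]])}
```

View pics/side0.png

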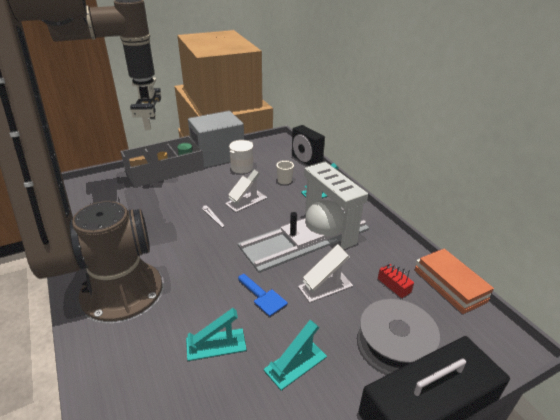

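View pics/top0.png

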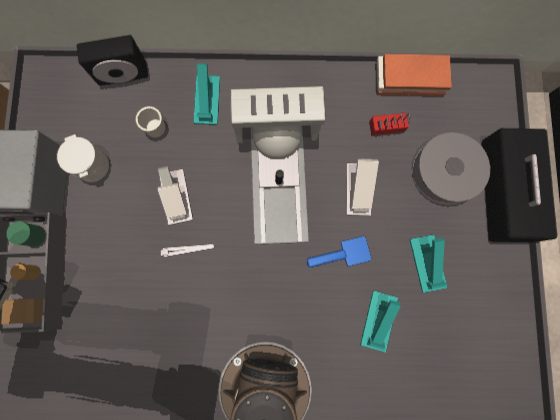

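```bash
cat > h.py <<'E'
from station import arm
import cv2, numpy as np
from scipy.spatial.transform import Rotation as Ro
def cam(n):
    p=arm.camera_params(n); f=210/np.tan(np.radians(p['vertical_fov'])/2)
    return p['pose'],f,p['cx'],p['cy']
def at(n,px,z):
    P,f,cx,cy=cam(n); d=P[:3,:3]@np.array([(px[0]-cx)/f,(px[1]-cy)/f,1]); o=P[:3,3]
    return o+d*(z-o[2])/d[2]
def proj(n,X):
    P,f,cx,cy=cam(n); c=(np.atleast_2d(X)-P[:3,3])@P[:3,:3]
    return np.c_[c[:,0]/c[:,2]*f+cx, c[:,1]/c[:,2]*f+cy]
def tri(a,b):
    A=[];B=[]
    for n,px in (("side",a),("top",b)):
        P,f,cx,cy=cam(n); d=P[:3,:3]@np.array([(px[0]-cx)/f,(px[1]-cy)/f,1]); d/=np.linalg.norm(d)
        M=np.eye(3)-np.outer(d,d); A.append(M);B.append(M@P[:3,3])
    return np.linalg.lstsq(np.vstack(A),np.hstack(B),rcond=None)[0]
E
python3 - <<'E'
from h import *
arm.grab_frame("side");arm.grab_frame("top")
for t in ("long_blank","short_blank","rest_a","post_top","dome_top","slide_base","spool","crucible","tub"):
    for c in ("side","top"):
        for r in arm.search_frame(t,c)[:4]: print(t,c,round(r['score'],2),np.round(r['box']))
E
```

```text
long_blank side 0.54 [282. 200. 346. 247.]
long_blank top 0.84 [353. 160. 379. 211.]
short_blank side 0.69 [232. 177. 252. 198.]
short_blank top 0.7 [160. 184. 186. 216.]
rest_a side 0.95 [226. 173. 266. 214.]
rest_a side 0.67 [188. 308. 245. 361.]
rest_a side 0.6 [297. 267. 356. 303.]
rest_a side 0.58 [265. 324. 328. 388.]
rest_a top 0.94 [363. 290. 402. 354.]
rest_a top 0.93 [343. 164. 370. 212.]
rest_a top 0.65 [194.  64. 219. 123.]
rest_a top 0.64 [410. 234. 442. 297.]
post_top side 0.94 [283. 202. 348. 250.]
post_top top 0.56 [258. 127. 303. 188.]
post_top top 0.15 [345. 165. 369. 213.]
dome_top side 0.85 [280. 199. 344. 249.]
dome_top side 0.3 [238. 277. 285. 316.]
dome_top top 0.85 [256. 126. 306. 186.]
dome_top top 0.55 [231.  84. 326. 242.]
slide_base side 0.96 [240. 160. 368. 275.]
slide_base side 0.67 [229. 177. 248. 198.]
slide_base top 0.86 [230.  85. 326. 242.]
slide_base top 0.57 [250. 123. 302. 186.]
spool side 0.88 [358. 300. 440. 373.]
spool side 0.45 [281. 198. 344. 247.]
spool top 0.95 [413. 131. 486. 204.]
crucible side 0.82 [276. 159. 298. 184.]
crucible side 0.63 [231. 139. 252. 170.]
crucible top 0.78 [137. 104. 162. 136.]
tub side 0.77 [230. 138. 255. 174.]
tub top 0.67 [ 56. 137. 109. 185.]
```

The candidates are the white bar at top (366,185) / side (327,268), the white bar at top (172,200) / side (243,187), and four turquoise rests, which aren't meant. I'll check them in close crops.

```bash
python3 - <<'E'
import cv2, numpy as np
s=cv2.imread("pics/side0.png");t=cv2.imread("pics/top0.png")
def c(i,x0,y0,x1,y1,k): return cv2.resize(i[y0:y1,x0:x1],None,fx=k,fy=k,interpolation=cv2.INTER_CUBIC)
cv2.imwrite("pics/c1.png",c(s,230,160,380,310,4)); cv2.imwrite("pics/c2.png",c(t,220,75,420,225,4))
cv2.imwrite("pics/c3.png",c(t,220,75,340,165,6))
E
```

```text
(no output)
```

View pics/c1.png

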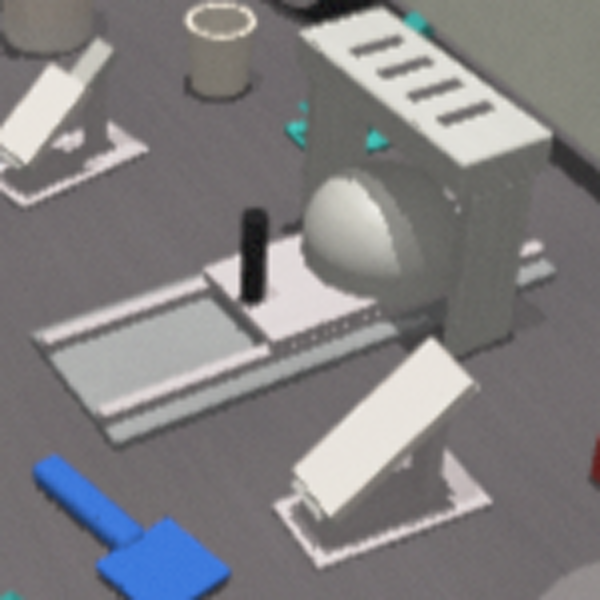

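View pics/c2.png

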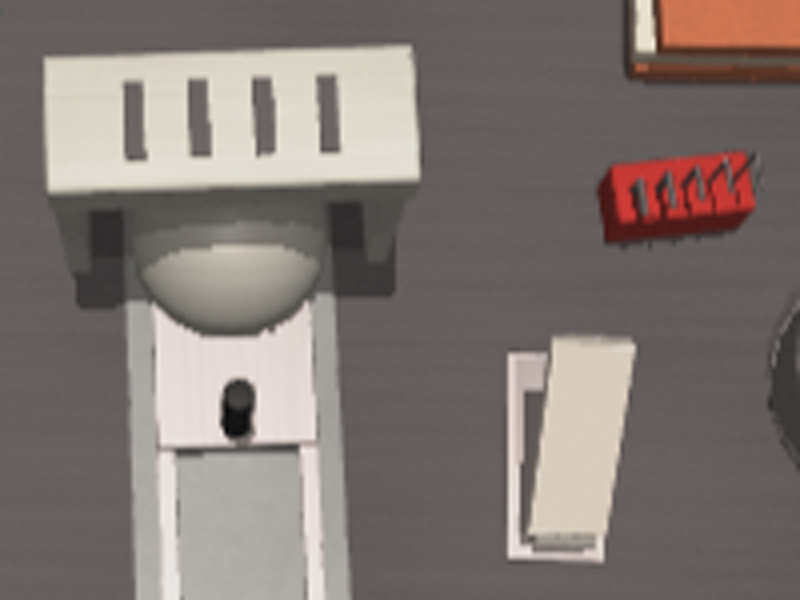

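The choice is clear: the long blank is the bar at top (366,185) / side (327,268), about 2.5 times as long as it is wide. The bar at top (172,200) is the short one. Next I'll fit the poses.

```bash
cat > fit.py <<'E'
from h import *
from scipy.optimize import least_squares
t=lambda a:np.array(a)/4+[220,75]
s=lambda a:np.array(a)/4+[230,160]
# bridge top
B=np.array([[.19,.116,.203],[.19,-.116,.203],[.10,-.116,.203],[.10,.116,.203]])
ob=t([[44,57],[412,45],[419,184],[48,192]]); obs=s([[384,8],[551,133],[466,166],[300,32]])
def base(p,X): return X@Ro.from_euler('z',p[2]).as_matrix().T+[p[0],p[1],0]
def rb(p): return np.r_[(proj("top",base(p,B))-ob).ravel(),(proj("side",base(p,B))-obs).ravel(),
   (proj("top",base(p,np.array([[0,0,.12]])))-t([[239,388]])).ravel()] # post when home at x=0
r=least_squares(rb,[.55,-.02,0],loss='soft_l1'); print("base",r.x,np.round(r.fun,1))
print("post tri",tri(s([254,212]),t([239,388])), at("top",t([239,388]),.12), at("side",s([254,214]),.12))
L=np.array([[.07,.027,.014],[.07,-.027,.014],[-.07,-.027,.014],[-.07,.027,.014]])
ot=t([[552,338],[635,344],[607,537],[530,535]]); os_=s([[433,338],[476,384],[330,518],[293,472]])
def bl(p,X): return X@Ro.from_euler('ZY',[p[2],-p[4]]).as_matrix().T+[p[0],p[1],p[3]]
def rl(p): return np.r_[(proj("top",bl(p,L))-ot).ravel(),(proj("side",bl(p,L))-os_).ravel()]
l=least_squares(rl,[.5,-.25,0,.078,np.radians(38)],loss='soft_l1'); print("blank",l.x,np.degrees(l.x[2:]),np.round(l.fun,1))
print([proj("top",bl(l.x,L)),ot])
E
python3 fit.py
```

```text
base [ 0.56620363 -0.03214834  0.04481504] [ 0.1 -0.6  1.6  0.1  1.7 -0.2 -0.3  0.3 -1.  -1.1  0.2 -0.3 -1.9 -0.6
 -1.8 -0.9  0.1 -1.7]
post tri [ 0.56064787 -0.0317414   0.12114341] [ 0.56160692 -0.03199718  0.12      ] [ 0.55937433 -0.03274618  0.12      ]
blank [ 0.54626787 -0.26144022 -0.00904883  0.07532842  0.62981321] [-0.51845962  4.3160004  36.0856388 ] [ 0.1  0.5  0.1 -0.5  0.4 -0.6 -0.  -0.6 -0.2  0.4 -0.3  0.1 -0.3  0.2
 -0.5 -0.5]
[array([[358.08965494, 159.96093147],
       [378.83750176, 160.45720725],
       [372.11438776, 208.60974075],
       [352.45824251, 208.16145839]]), array([[358.  , 159.5 ],
       [378.75, 161.  ],
       [371.75, 209.25],
       [352.5 , 208.75]])]
```

```bash
python3 - <<'E'
import cv2
t=cv2.imread("pics/top0.png")
cv2.imwrite("pics/c4.png",cv2.resize(t[150:250,240:320],None,fx=6,fy=6,interpolation=cv2.INTER_CUBIC))
E
```

```text
(no output)
```

View pics/c4.png

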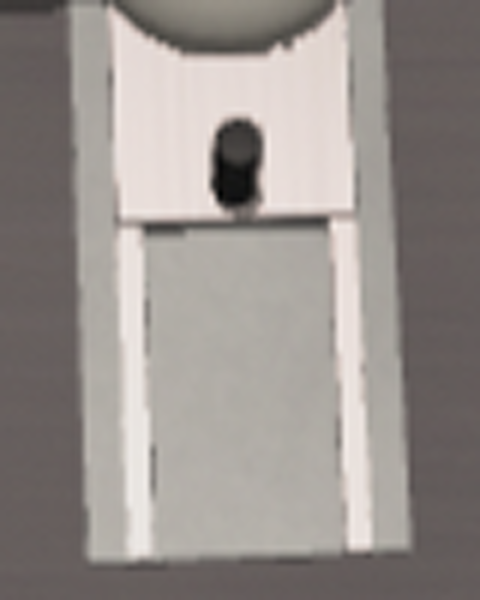

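```bash
python3 - <<'E'
from h import *
t=lambda a:np.array(a)/6+[240,150]
for z in (.006,.012,.02):
  a,b,c,d=[at("top",t(p),z) for p in ([70,10],[88,560],[384,10],[412,548])]
  y=lambda u,v:np.degrees(np.arctan2((u-v)[1],(u-v)[0]))
  print(z,y(a,b),y(c,d),y(b,d)-90,np.linalg.norm(b-d),b,d,(b+d)/2)
print(at("top",t([239,142]),.12),at("top",t([239,204]),.034))
E
for i in 1; do python3 - <<'E'
from h import *
p=arm.get_state(); print(Ro.from_euler('xyz',p['ee_rot']).as_matrix())
E
done
```

```text
0.006 3.006066063756833 2.9177930138181476 2.8620113069865454 0.15079120169922908 [0.38516894 0.03343871 0.006     ] [ 0.39269806 -0.1171644   0.006     ] [ 0.3889335  -0.04186284  0.006     ]
0.012 3.006066063756837 2.917793013818148 2.8620113069865596 0.15003895155912805 [0.38466871 0.03322626 0.012     ] [ 0.39216027 -0.11662554  0.012     ] [ 0.38841449 -0.04169964  0.012     ]
0.02 3.0060660637568346 2.917793013818151 2.8620113069865596 0.1490359513723267 [0.38400175 0.03294299 0.02      ] [ 0.39144322 -0.11590706  0.02      ] [ 0.38772249 -0.04148203  0.02      ]
[ 0.55716503 -0.03225815  0.12      ] [ 0.54907605 -0.03438097  0.034     ]
[[ 9.15597859e-01 -4.02095214e-01  5.25204799e-06]
 [-4.02095214e-01 -9.15597859e-01  1.65494286e-05]
 [-1.84568212e-06 -1.72644447e-05 -1.00000000e+00]]
```

```bash
python3 -m inch '[[[0.09,-0.203,0,0,0,0.009],[0.18,-0.406,0,0,0,0.018],[0.27,-0.61,0,0,0,0.028],[0.36,-0.813,0,0,0,0.037]]]' 60
python3 -m inch '[[[0.09,-0.203,0,0,0,0.009],[0.18,-0.406,0,0,0,0.018],[0.27,-0.61,0,0,0,0.028],[0.36,-0.813,0,0,0,0.037]]]'
python3 -m inch '[[[0.09,-0.203,0,0,0,0.009],[0.18,-0.406,0,0,0,0.018],[0.27,-0.61,0,0,0,0.028],[0.36,-0.813,0,0,0,0.037]]]'
python3 -m inch '[[[0.09,-0.203,0,0,0,0.009],[0.18,-0.406,0,0,0,0.018],[0.27,-0.61,0,0,0,0.028],[0.36,-0.813,0,0,0,0.037],[0.36,-0.813,0,0,0,0.037]]]'
```

```text
t: 1.6
eef_pos: [0.3438, 0.4541, 0.4048]
ee_rot: [-3.141, -0.0, -0.296]
force: [-0.3, -0.5, -0.5]
width: 0.061
t: 2.1
eef_pos: [0.4158, 0.2914, 0.405]
ee_rot: [-3.141, -0.0, -0.18]
force: [0.9, -0.1, 0.5]
width: 0.0598
t: 2.6
eef_pos: [0.4878, 0.1288, 0.405]
ee_rot: [-3.141, -0.001, -0.064]
force: [0.3, 1.0, -0.2]
width: 0.0598
t: 3.22
eef_pos: [0.5601, -0.0347, 0.4043]
ee_rot: [3.141, 0.001, 0.048]
force: [-0.3, -0.5, 0.2]
width: 0.0599
```

```bash
python3 -m inch '[[[0,0,-0.15,0,0,0],[0,0,-0.3,0,0,0],[0,0,-0.36,0,0,0],[0,0,-0.36,0,0,0]]]'
python3 - <<'E'
from h import *
for n,(x0,y0) in (("side",(240,120)),("top",(220,75))):
    i=arm.grab_frame(n)[y0:y0+150,x0:x0+130]
    cv2.imwrite(f"pics/{n}1.png",cv2.resize(i,None,fx=4,fy=4,interpolation=cv2.INTER_CUBIC))
E
```

```text
t: 3.72
eef_pos: [0.5593, -0.032, 0.3325]
ee_rot: [3.141, 0.001, 0.052]
force: [0.5, -0.7, -0.3]
width: 0.0598
```

View pics/side1.png

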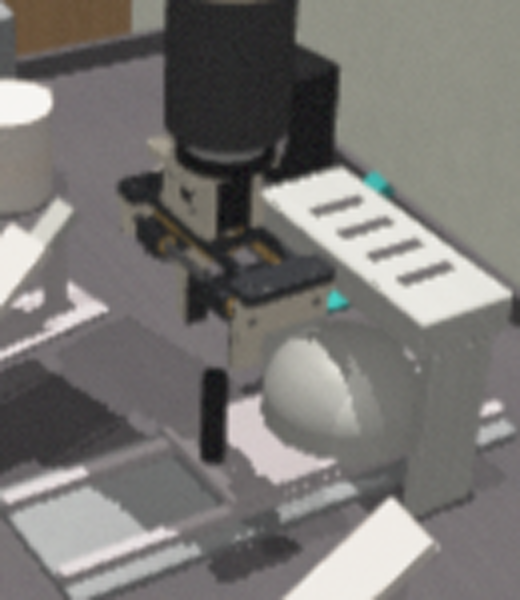

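View pics/top1.png

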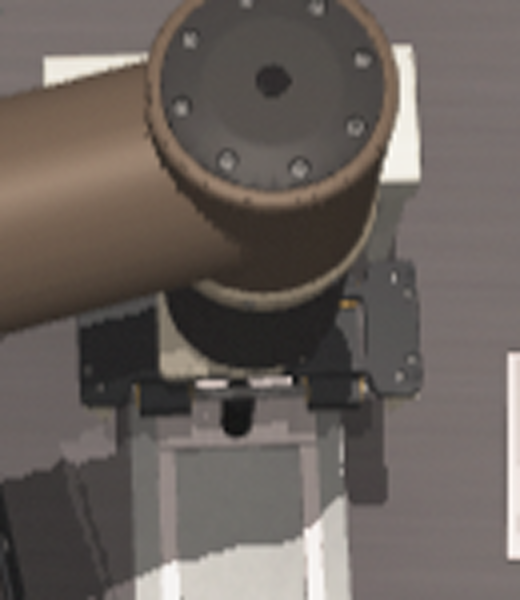

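```bash
python3 - <<'E'
from h import *
print((proj("side",[[.5593,-.032,.1545],[.559,-.032,.12],[.559,-.032,.034]])-[240,120])*4)
P=lambda a:np.array(a)/4+[240,120]
print(at("side",P([214,374]),.12),at("side",P([212,460]),.034), at("side",P([225,343]),.1545))
E
```

```text
[[214.86618337 338.45256011]
 [213.14474621 373.63291067]
 [209.85086405 456.72144636]]
[ 0.55937433 -0.03274618  0.12      ] [ 0.55850569 -0.03660638  0.034     ] [ 0.56343727 -0.04106459  0.1545    ]
```

```bash
python3 -m inch '[[[0,0,-0.15,0,0,0],[0,0,-0.3,0,0,0],[0,0,-0.378,0,0,0],[0,0,-0.378,0,0,0]]]'
python3 -m inch '[[[0,0,0,0,0,0],[0,0,0,0,0,0],[0,0,0,0,0,0],[0,0,0,0,0,0]]]' 10 40
```

```text
t: 4.32
eef_pos: [0.5595, -0.0324, 0.2569]
ee_rot: [3.141, 0.001, 0.051]
force: [-0.9, 0.6, 0.6]
width: 0.0601
t: 4.82
eef_pos: [0.5595, -0.0323, 0.2574]
ee_rot: [-3.141, -0.001, 0.051]
force: [-2.7, 16.6, 4.0]
width: 0.0257
```

```bash
python3 -m inch '[[[0,0,0,0,0,0],[0,0,0,0,0,0]]]'
```

```text
t: 5.08
eef_pos: [0.5598, -0.0306, 0.2574]
ee_rot: [-3.139, -0.002, 0.051]
force: [-1.4, 12.8, 1.5]
width: 0.0214
```

```bash
python3 -m inch '[[[0,0.009,0,0,0,0],[-0.05,0.006,0,0,0,0],[-0.13,0.002,0,0,0,0],[-0.22,-0.002,0,0,0,0],[-0.31,-0.007,0,0,0,0],[-0.4,-0.011,0,0,0,0],[-0.49,-0.016,0,0,0,0],[-0.57,-0.02,0,0,0,0]]]'
python3 -m inch '[[[-0.03,-0.0015,0,0,0,0],[-0.06,-0.003,0,0,0,0],[-0.08,-0.004,0,0,0,0],[-0.08,-0.004,0,0,0,0]]]'
```

```text
t: 6.08
eef_pos: [0.4447, -0.0364, 0.2574]
ee_rot: [-3.141, -0.001, 0.051]
force: [3.1, 3.8, 1.1]
width: 0.0215
t: 6.58
eef_pos: [0.435, -0.0366, 0.2583]
ee_rot: [-3.142, -0.014, 0.054]
force: [36.5, -13.5, -30.9]
width: 0.0216
```

```bash
python3 -m inch '[[[0.03,0.001,0,0,0,0],[0.03,0.001,0,0,0,0]]]'
python3 - <<'E'
from h import *
print(arm.get_state()['force'])
for n,(x0,y0) in (("side",(200,140)),("top",(220,75))):
    i=arm.grab_frame(n)[y0:y0+150,x0:x0+180]
    cv2.imwrite(f"pics/{n}2.png",cv2.resize(i,None,fx=4,fy=4,interpolation=cv2.INTER_CUBIC))
E
```

```text
t: 6.82
eef_pos: [0.4369, -0.0367, 0.2581]
ee_rot: [-3.142, -0.003, 0.052]
force: [3.7, 2.0, 4.6]
width: 0.0213
[3.74984849 1.97811739 4.63847762]
```

View pics/side2.png

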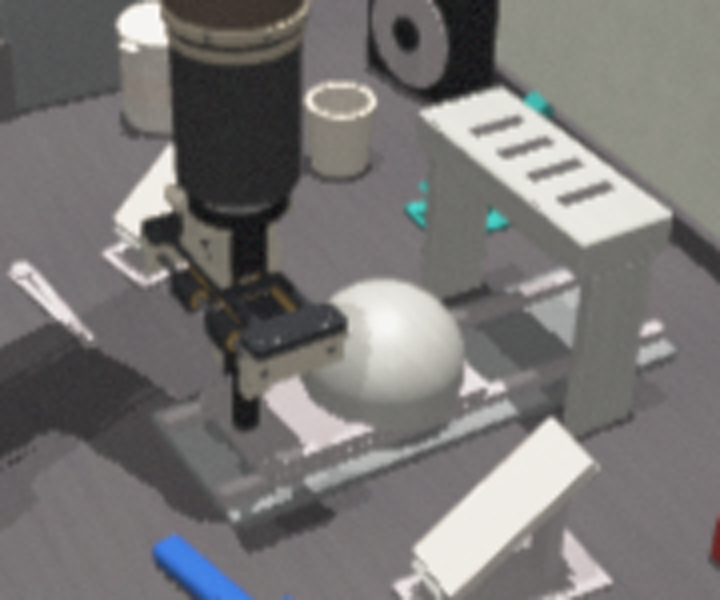

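View pics/top2.png

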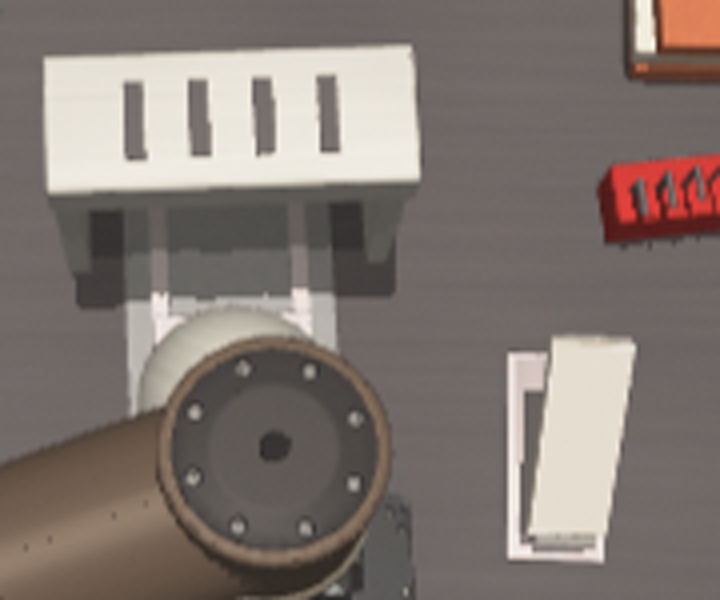

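```bash
python3 -m inch '[[[0,0,0,0,0,0],[0,0,0,0,0,0],[0,0,0,0,0,0],[0,0,0,0,0,0]]]' 70
python3 -m inch '[[[0,0,0.15,0,0,0],[0,0,0.35,0,0,0],[0,0,0.6,0,0,0],[0,-0.2,0.8,0,0,0],[0,-0.45,0.8,0,0,0],[0,-0.7,0.8,0,0,0],[0,-0.95,0.8,0,0,0],[0,-0.95,0.8,0,0,0]]]'
python3 - <<'E'
from h import *
for n,(x0,y0) in (("side",(200,140)),("top",(220,75))):
    i=arm.grab_frame(n)
    cv2.imwrite(f"pics/{n}3f.png",i);i=i[y0:y0+150,x0:x0+180]
    cv2.imwrite(f"pics/{n}3.png",cv2.resize(i,None,fx=4,fy=4,interpolation=cv2.INTER_CUBIC))
E
```

```text
t: 7.42
eef_pos: [0.4351, -0.0372, 0.2568]
ee_rot: [3.141, 0.001, 0.051]
force: [-0.4, 0.7, 0.2]
width: 0.0557
t: 8.43
eef_pos: [0.4349, -0.2296, 0.4164]
ee_rot: [-3.142, 0.002, 0.047]
force: [-0.5, 0.6, -0.3]
width: 0.0702
```

View pics/side3.png

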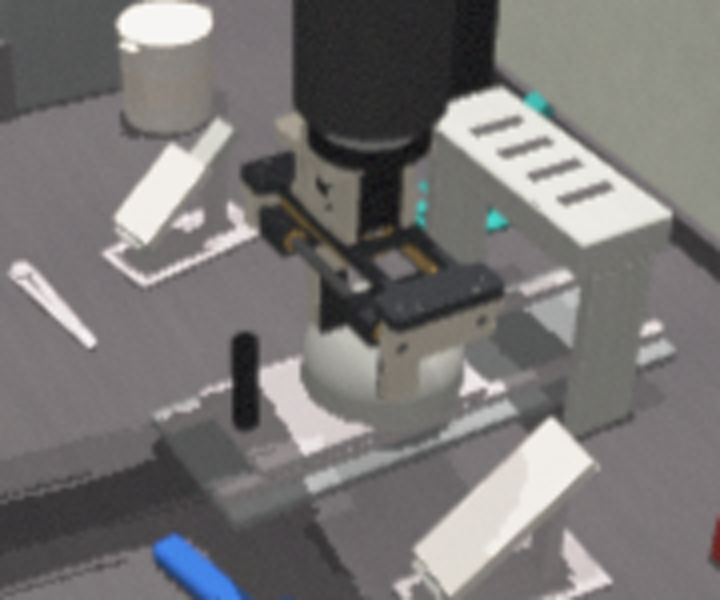

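View pics/top3.png

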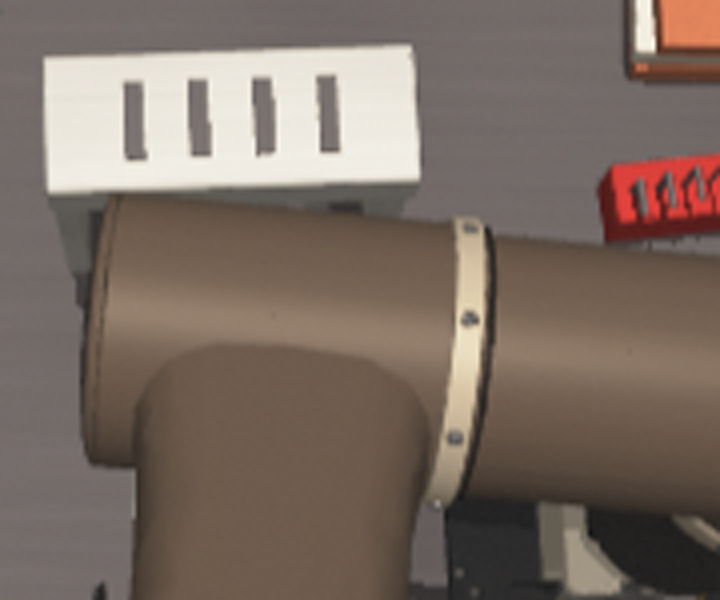

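```bash
python3 - <<'E'
from h import *
P=lambda a:np.array(a)/4+[200,140]
print(at("side",P([246,337]),.12),at("side",P([245,425]),.034))
print((proj("side",[[.429,-.0385,.12],[.434,-.0385,.12]])-[200,140])*4)
E
```

```text
[ 0.44263592 -0.03801966  0.12      ] [ 0.43903857 -0.04128902  0.034     ]
[[230.3818314  342.12576666]
 [236.22021121 340.36574215]]
```

```bash
python3 -m inch '[[[0,-0.25,0,0,0,0],[-0.1,-0.5,0,0,0,0],[-0.2,-0.75,0,0,0,0],[-0.3,-0.95,0,0,0,0],[-0.3,-0.95,0,0,0,0]]]'
python3 - <<'E'
from h import *
for n,(x0,y0) in (("side",(200,140)),("top",(220,75))):
    i=arm.grab_frame(n)
    cv2.imwrite(f"pics/{n}4f.png",i);i=i[y0:y0+150,x0:x0+180]
    cv2.imwrite(f"pics/{n}4.png",cv2.resize(i,None,fx=4,fy=4,interpolation=cv2.INTER_CUBIC))
E
```

```text
t: 9.15
eef_pos: [0.3748, -0.4178, 0.4167]
ee_rot: [-3.141, 0.001, 0.05]
force: [-0.6, 0.1, -0.2]
width: 0.0701
```

View pics/side4.png

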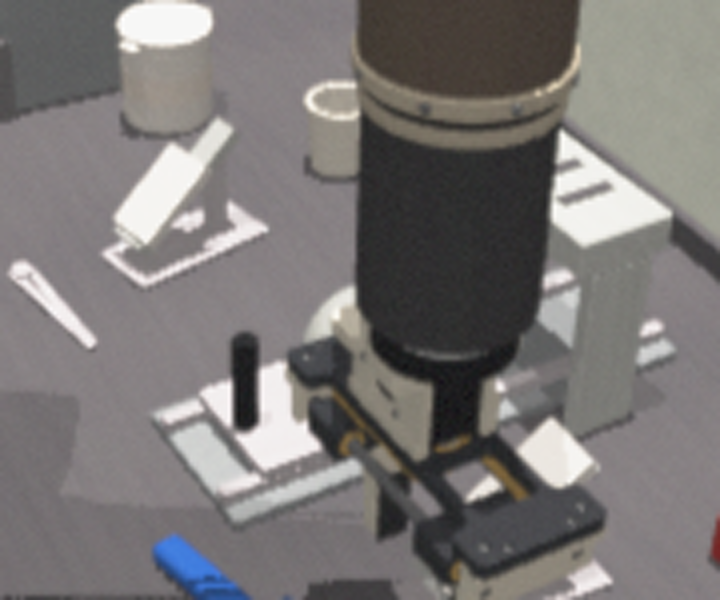

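View pics/top4.png

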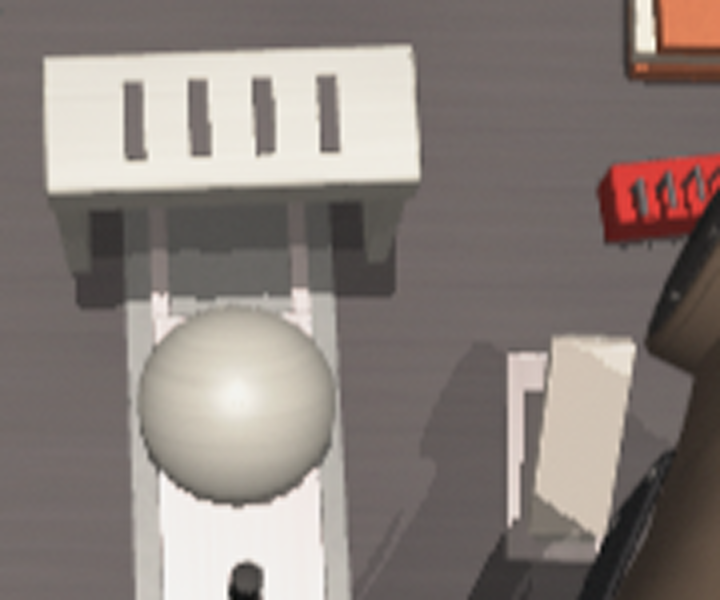

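```bash
python3 - <<'E'
from h import *
from scipy.optimize import least_squares
t=lambda a:np.array(a)/4+[220,75]; s=lambda a:np.array(a)/4+[200,140]
print("post out",at("top",t([246,576]),.12),at("side",s([246,337]),.12),tri(s([246,337]),t([246,576])))
print("post home",at("top",t([239,388]),.12))
print("dome", at("top",t([236.5,406]),.045))
# proper sphere silhouette
P,f,cx,cy=cam("top")
def sil(c,r=.07):
    d=np.array(c)-P[:3,3]; D=np.linalg.norm(d); n=d/D
    u=np.cross(n,[0,1,0]);u/=np.linalg.norm(u);v=np.cross(n,u)
    k=np.array(c)-n*r*r/D; R=r*np.sqrt(1-r*r/D/D); th=np.linspace(0,2*np.pi,400)
    q=proj("top",k+R*(np.outer(np.cos(th),u)+np.outer(np.sin(th),v)))
    q=(q-[220,75])*4
    return np.array([q[:,0].min(),q[:,0].max(),q[:,1].min(),q[:,1].max()])
r=least_squares(lambda p:sil([p[0],p[1],.045])-[138,335,307,505],[.56,-.03]);print(r.x,r.fun)
E
```

```text
post out [ 0.43853327 -0.03769764  0.12      ] [ 0.44263592 -0.03801966  0.12      ] [ 0.44035297 -0.03831814  0.12050804]
post home [ 0.56160692 -0.03199718  0.12      ]
dome [ 0.56782856 -0.03196938  0.045     ]
[ 0.56756035 -0.03193887] [-2.78731046  2.79346721 -2.58296952  2.49652598]
```

```bash
cat >> fit.py <<'E'
yaw=.051
for cams in ("ts","t","s"):
  def rr(p):
    q=[p[0],p[1],yaw]; o=[]
    if "t" in cams:o.append((proj("top",base(q,B))-ob).ravel())
    if "s" in cams:o.append((proj("side",base(q,B))-obs).ravel())
    return np.concatenate(o)
  r=least_squares(rr,[.55,-.02]);print(cams,r.x,np.round(r.fun,1))
E
python3 fit.py | tail -3
```

```text
-1.8 -0.9]
t [ 0.56602243 -0.03109537] [-0.8 -0.2  0.7 -0.1  1.  -0.4 -1.   0.7]
s [ 0.56739334 -0.03763974] [-0.3 -0.6  1.6  0.3 -0.4  0.1 -1.  -0.2]
```

```bash
cat >> fit.py <<'E'
print('----')
a=np.radians(38)
l=least_squares(lambda p:rl([p[0],p[1],p[2],.078,a]),[.5,-.25,0],loss='soft_l1');print(l.x,np.round(l.fun,1))
p=[*l.x,.078,a]
M=Ro.from_euler('ZY',[p[2],-a]).as_matrix(); 
zt=-M[:,2]; yt=-M[:,1]; xt=np.cross(yt,zt); T=np.c_[xt,yt,zt]
print("rpy",Ro.from_matrix(T).as_euler('xyz'))
st=arm.get_state(); R0=Ro.from_euler('xyz',[np.pi,0,.051])
for tip in (-.002,):
  c=bl(p,np.array([[0,0,0]]))[0]
  for back in (.12,.06,0):
    tcp=c+M[:,2]*(tip+.178+back); d=(tcp-st['eef_pos'])/.2
    print(back,tcp,d,(Ro.from_matrix(T)*R0.inv()).as_rotvec()/np.pi)
E
python3 fit.py | sed -n '/----/,$p'
```

```text
----
[ 0.54585942 -0.26179332 -0.01415459] [ 0.7  0.8  0.7 -0.1  0.4 -0.8  0.  -0.9 -0.5 -0.4 -0.7 -0.6 -0.1  0.
 -0.2 -0.7]
rpy [ 3.14159265 -0.66322512 -0.01415459]
0.12 [ 0.36364188 -0.25921393  0.31125118] [-0.06015088  0.78531375 -0.52823097] [ 0.00388969 -0.21111151 -0.0199734 ]
0.06 [ 0.40057787 -0.25973678  0.26397054] [ 0.12452906  0.78269951 -0.76463419] [ 0.00388969 -0.21111151 -0.0199734 ]
0 [ 0.43751386 -0.26025963  0.21668989] [ 0.309209    0.78008527 -1.00103742] [ 0.00388969 -0.21111151 -0.0199734 ]
```

```bash
python3 -m inch '[[[-0.02,0.2,-0.1,0.001,-0.053,-0.005],[-0.04,0.4,-0.25,0.002,-0.106,-0.01],[-0.05,0.6,-0.4,0.003,-0.158,-0.015],[-0.06,0.785,-0.528,0.004,-0.211,-0.02],[-0.06,0.785,-0.528,0.004,-0.211,-0.02],[-0.06,0.785,-0.528,0.004,-0.211,-0.02]]]' 78
python3 - <<'E'
from h import *
i=arm.grab_frame("side");cv2.imwrite("pics/side5.png",i)
i=arm.grab_frame("top");cv2.imwrite("pics/top5.png",i)
E
```

```text
t: 10.0
eef_pos: [0.3642, -0.2592, 0.3124]
ee_rot: [3.141, -0.664, -0.01]
force: [0.3, 0.2, 0.1]
width: 0.0779
```

View pics/side5.png

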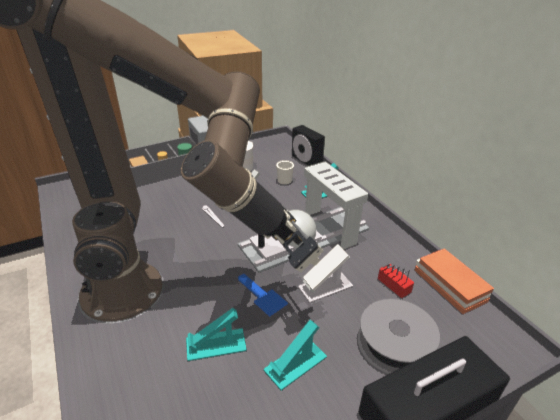

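```bash
python3 -m inch '[[[0.07,-0.001,-0.09,0,0,0],[0.14,-0.002,-0.18,0,0,0],[0.21,-0.003,-0.27,0,0,0],[0.277,-0.004,-0.355,0,0,0],[0.277,-0.004,-0.355,0,0,0],[0.277,-0.004,-0.355,0,0,0]]]'
python3 - <<'E'
from h import *
a=arm.grab_frame("side")[210:310,260:380];b=arm.grab_frame("top")[130:230,310:430]
cv2.imwrite("pics/c6.png",cv2.resize(np.vstack([a,b]),None,fx=3,fy=3,interpolation=cv2.INTER_CUBIC))
E
```

```text
t: 10.85
eef_pos: [0.4189, -0.2611, 0.2408]
ee_rot: [-3.142, -0.663, -0.014]
force: [-0.2, 0.6, -0.8]
width: 0.0784
```

View pics/c6.png

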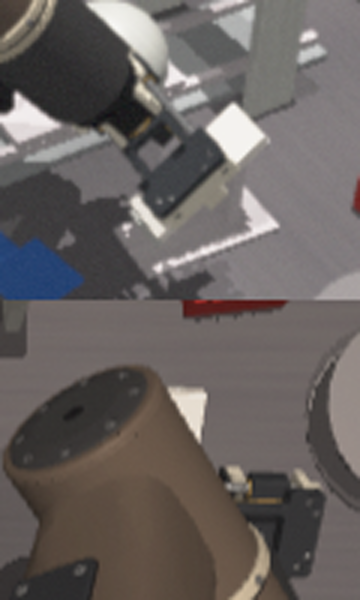

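```bash
python3 -m inch '[[[0.046,-0.001,-0.059,0,0,0],[0.092,-0.001,-0.118,0,0,0],[0.092,-0.001,-0.118,0,0,0],[0.092,-0.001,-0.118,0,0,0]]]'
python3 -m inch '[[[0,0,0,0,0,0],[0,0,0,0,0,0],[0,0,0,0,0,0],[0,0,0,0,0,0]]]' 45 15
```

```text
t: 11.45
eef_pos: [0.4369, -0.2611, 0.2175]
ee_rot: [3.141, -0.663, -0.014]
force: [-0.4, 0.2, 0.3]
width: 0.0782
t: 11.95
eef_pos: [0.4373, -0.2606, 0.2172]
ee_rot: [-3.14, -0.663, -0.014]
force: [-2.9, 3.7, 5.5]
width: 0.054
```

```bash
python3 -m inch '[[[0,0,0,0,0,0],[-0.03,0,0.04,0,0,0],[-0.07,0,0.09,0,0,0],[-0.13,0,0.165,0,0,0],[-0.16,0,0.3,0,0,0],[-0.16,0,0.5,0,0,0],[-0.16,0,0.6,0,0,0],[-0.16,0,0.6,0,0,0]]]' - 25
python3 - <<'E'
from h import *
cv2.imwrite("pics/c7.png",arm.grab_frame("side"))
E
```

```text
t: 12.95
eef_pos: [0.4048, -0.2609, 0.3385]
ee_rot: [3.14, -0.666, -0.012]
force: [0.5, 0.3, -0.8]
width: 0.0534
```

View pics/c7.png

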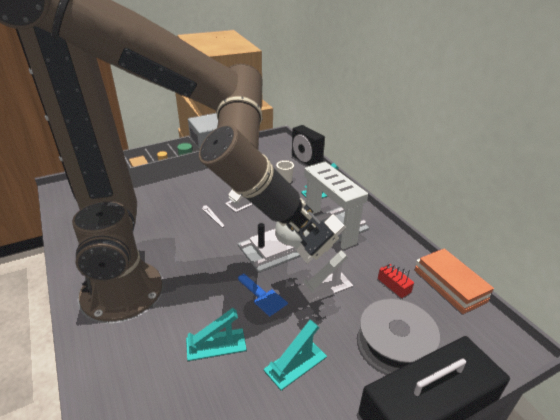

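```bash
python3 - <<'E'
from h import *
R=Ro.from_euler('xyz',[np.pi,-.6632,-.0142]);T=Ro.from_euler('xyz',[np.pi,0,.051])
print((T*R.inv()).as_rotvec()/np.pi)
E
```

```text
[-0.00388475  0.21110366  0.01998738]
```

```bash
python3 -m inch '[[[0.06,0.09,0.02,-0.0005,0.026,0.0025],[0.13,0.18,0.04,-0.001,0.053,0.005],[0.2,0.28,0.06,-0.0015,0.08,0.0075],[0.28,0.38,0.08,-0.002,0.106,0.01],[0.36,0.5,0.1,-0.0025,0.132,0.0125],[0.44,0.6,0.1,-0.003,0.158,0.015],[0.5,0.7,0.1,-0.0035,0.185,0.0175],[0.55,0.75,0.1,-0.0039,0.211,0.02]]]'
python3 -m inch '[[[0.06,0.08,0,0,0,0],[0.13,0.2,0,0,0,0],[0.2,0.3,0,0,0,0],[0.24,0.37,0,0,0,0],[0.26,0.397,0,0,0,0],[0.26,0.397,0,0,0,0],[0.26,0.397,0,0,0,0]]]'
python3 - <<'E'
from h import *
a=arm.grab_frame("side");b=arm.grab_frame("top")
cv2.imwrite("pics/s8.png",a);cv2.imwrite("pics/t8.png",b)
cv2.imwrite("pics/c8.png",cv2.resize(a[150:300,220:400],None,fx=4,fy=4,interpolation=cv2.INTER_CUBIC))
cv2.imwrite("pics/d8.png",cv2.resize(b[75:225,200:380],None,fx=4,fy=4,interpolation=cv2.INTER_CUBIC))
E
```

```text
t: 14.0
eef_pos: [0.5154, -0.1102, 0.3552]
ee_rot: [-3.141, 0.005, 0.052]
force: [0.1, 0.0, 0.0]
width: 0.0538
t: 14.88
eef_pos: [0.5669, -0.032, 0.3569]
ee_rot: [-3.141, 0.0, 0.051]
force: [-0.3, -0.4, -1.7]
width: 0.0539
```

View pics/c8.png

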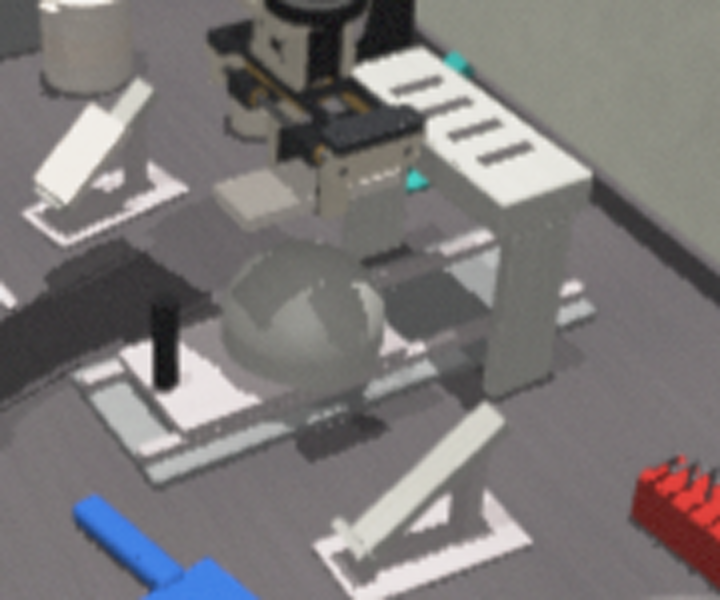

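View pics/d8.png

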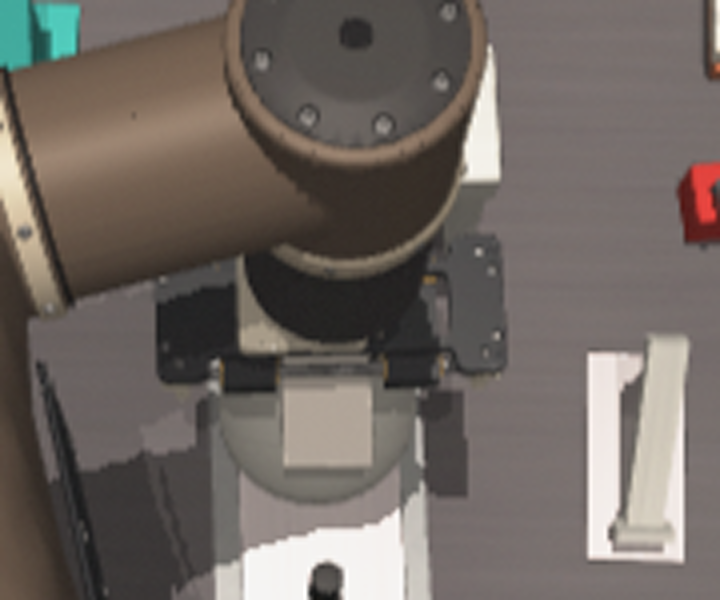

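```bash
python3 - <<'E'
import cv2,numpy as np
b=cv2.imread("pics/t8.png")[160:205,262:302];a=cv2.imread("pics/s8.png")[185:215,265:305]
cv2.imwrite("pics/e8.png",np.vstack([cv2.resize(b,(480,540//1),interpolation=cv2.INTER_NEAREST)]))
cv2.imwrite("pics/f8.png",cv2.resize(a,(640,480),interpolation=cv2.INTER_NEAREST))
E
```

```text
(no output)
```

View pics/e8.png

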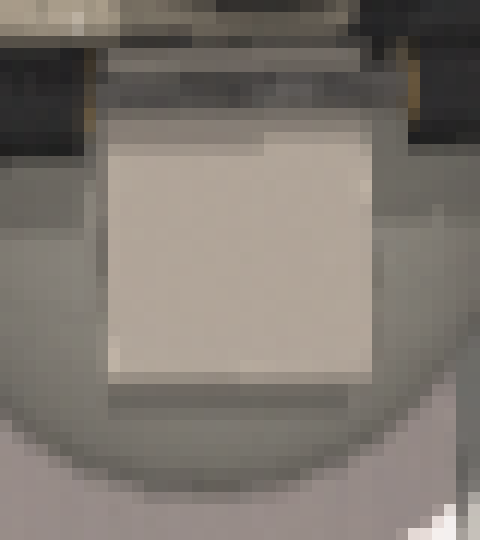

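View pics/f8.png

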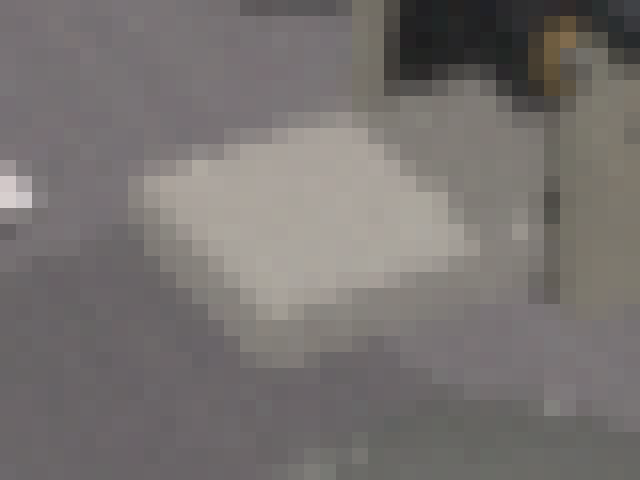

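```bash
python3 - <<'E'
from h import *
z=.195
print("top",at("top",[270.7,191.1],z),at("top",[292.6,191.0],z))
print("side",at("side",[273.9,195.8],z),at("side",[281.9,203.3],z))
M=Ro.from_euler('z',.051).as_matrix()
X=np.array([.567,-.0315,.195])+np.array([[-.07,.027,0],[-.07,-.027,0]])@M.T
print(X, proj("top",X),proj("side",X))
E
```

```text
top [ 0.49512249 -0.00919569  0.195     ] [ 0.49613349 -0.06173304  0.195     ]
side [ 0.49810831 -0.01304924  0.195     ] [ 0.50136891 -0.06014719  0.195     ]
[[ 0.49571461 -0.00810356  0.195     ]
 [ 0.49846742 -0.06203335  0.195     ]] [[270.24792263 190.85156729]
 [292.72998978 190.04923286]] [[272.4930632  195.19693864]
 [281.33940802 203.86379988]]
```

```bash
python3 -m inch '[[[0.001,0.001,-0.06,0,0,0],[0.001,0.002,-0.12,0,0,0],[0.001,0.002,-0.19,0,0,0],[0.001,0.002,-0.25,0,0,0],[0.001,0.002,-0.29,0,0,0],[0.001,0.002,-0.29,0,0,0],[0.001,0.002,-0.29,0,0,0]]]'
python3 -m inch '[[[0,0,-0.01,0,0,0],[0,0,-0.01,0,0,0],[0,0,-0.01,0,0,0]]]'
python3 -m inch '[[[0,0,-0.005,0,0,0],[0,0,-0.01,0,0,0],[0,0,-0.01,0,0,0]]]'
```

```text
t: 15.85
eef_pos: [0.5676, -0.0312, 0.2992]
ee_rot: [-3.141, -0.001, 0.051]
force: [0.0, -0.8, -1.2]
width: 0.0538
t: 16.23
eef_pos: [0.5674, -0.0312, 0.297]
ee_rot: [-3.141, -0.0, 0.051]
force: [-0.2, -0.7, -1.6]
width: 0.0536
t: 16.6
eef_pos: [0.5674, -0.0312, 0.2947]
ee_rot: [-3.141, 0.0, 0.051]
force: [-0.1, -0.6, -1.0]
width: 0.0536
```

```bash
python3 -m inch '[[[0,0,-0.005,0,0,0],[0,0,-0.008,0,0,0],[0,0,-0.008,0,0,0]]]'
python3 - <<'E'
from h import *
a=arm.grab_frame("side");cv2.imwrite("pics/c9.png",cv2.resize(a[180:270,240:350],None,fx=7,fy=6.6,interpolation=cv2.INTER_CUBIC))
E
```

```text
t: 16.98
eef_pos: [0.5674, -0.0312, 0.2932]
ee_rot: [-3.141, 0.0, 0.051]
force: [0.2, -1.1, -0.2]
width: 0.0538
```

View pics/c9.png

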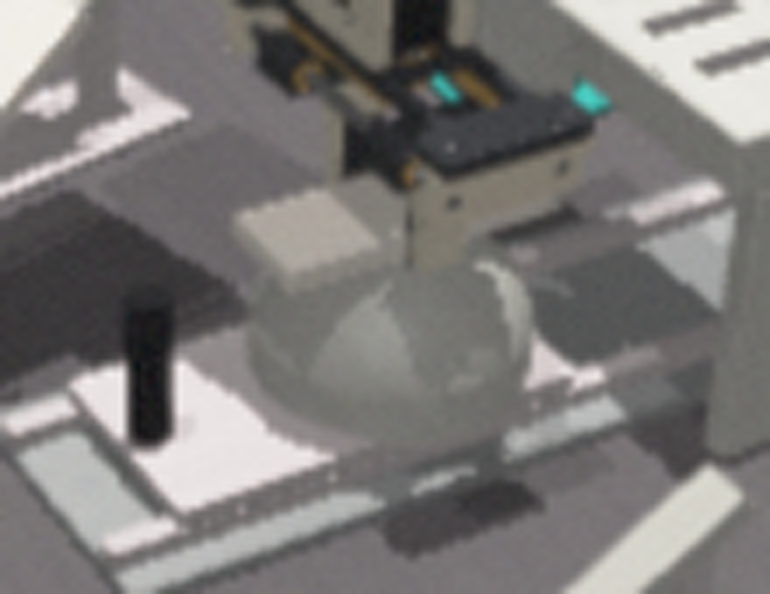

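```bash
for i in 1; do python3 -m inch '[[[0,0,-0.005,0,0,0],[0,0,-0.005,0,0,0],[0,0,-0.005,0,0,0]]]'; done
python3 -m inch '[[[0,0,-0.005,0,0,0],[0,0,-0.005,0,0,0],[0,0,-0.005,0,0,0]]]'
```

```text
t: 17.4
eef_pos: [0.5674, -0.0312, 0.2922]
ee_rot: [-3.141, 0.0, 0.051]
force: [0.6, -0.4, -0.6]
width: 0.0542
t: 17.77
eef_pos: [0.5676, -0.0312, 0.2918]
ee_rot: [-3.141, -0.001, 0.051]
force: [-1.0, 0.8, 5.6]
width: 0.0536
```

```bash
python3 -m inch '[[[0,0,0.002,0,0,0],[0,0,0.003,0,0,0],[0,0,0.003,0,0,0]]]' - 5
python3 -m inch '[[[0,0,0,0,0,0],[0,0,0,0,0,0],[0,0,0,0,0,0]]]' 58
python3 -m inch '[[[0,0,0,0,0,0],[0,0,0,0,0,0],[0,0,0,0,0,0],[0,0,0,0,0,0]]]' 80
python3 - <<'E'
from h import *
a=arm.grab_frame("side");b=arm.grab_frame("top")
cv2.imwrite("pics/c10.png",cv2.resize(a[180:270,240:350],None,fx=7,fy=6.6,interpolation=cv2.INTER_CUBIC))
cv2.imwrite("pics/d10.png",cv2.resize(b[100:220,220:340],None,fx=5,fy=5,interpolation=cv2.INTER_CUBIC))
E
```

```text
t: 18.15
eef_pos: [0.5676, -0.0312, 0.2919]
ee_rot: [-3.141, -0.0, 0.051]
force: [1.1, -0.3, 1.9]
width: 0.0541
t: 18.52
eef_pos: [0.5673, -0.0312, 0.2917]
ee_rot: [-3.141, 0.001, 0.051]
force: [0.2, -0.1, 0.4]
width: 0.0579
t: 19.02
eef_pos: [0.5674, -0.0312, 0.2919]
ee_rot: [-3.141, -0.0, 0.051]
force: [-0.9, 0.1, -0.0]
width: 0.0797
```

View pics/c10.png

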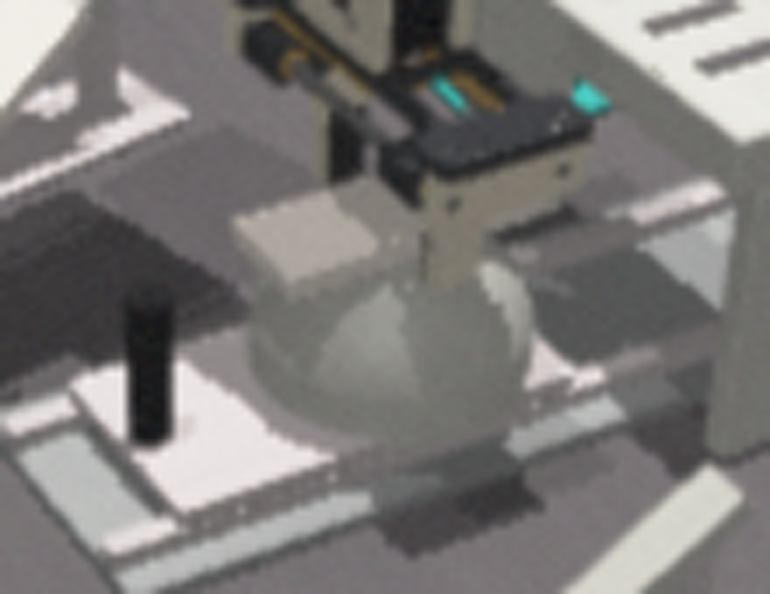

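View pics/d10.png

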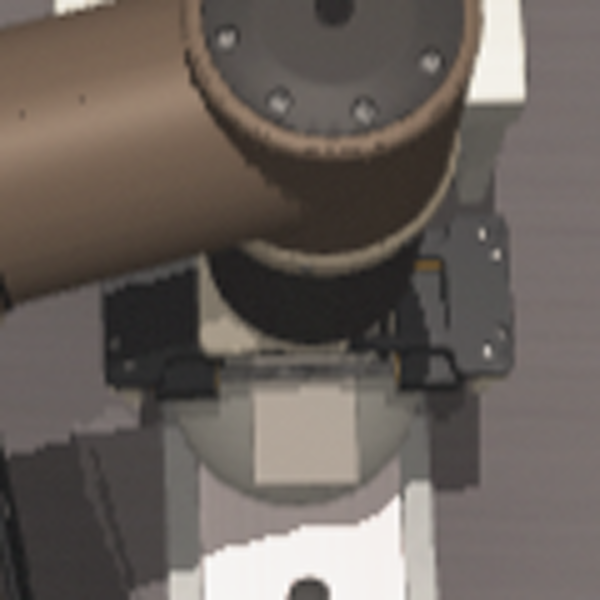

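```bash
python3 -m inch '[[[0,0,0.03,0,0,0],[0,0,0.08,0,0,0],[0,0,0.15,0,0,0],[0,0,0.25,0,0,0],[0,0,0.4,0,0,0],[-0.1,0,0.55,0,0,0],[-0.35,0,0.6,0,0,0],[-0.65,-0.03,0.6,0,0,0]]]' 60
python3 - <<'E'
from h import *
a=arm.grab_frame("side");b=arm.grab_frame("top")
cv2.imwrite("pics/c11.png",cv2.resize(a[170:270,240:360],None,fx=6,fy=6,interpolation=cv2.INTER_CUBIC))
cv2.imwrite("pics/d11.png",cv2.resize(b[80:200,220:340],None,fx=5,fy=5,interpolation=cv2.INTER_CUBIC))
E
```

```text
t: 20.12
eef_pos: [0.4367, -0.0372, 0.4135]
ee_rot: [-3.141, -0.002, 0.051]
force: [0.4, 0.8, 1.4]
width: 0.0598
```

View pics/c11.png

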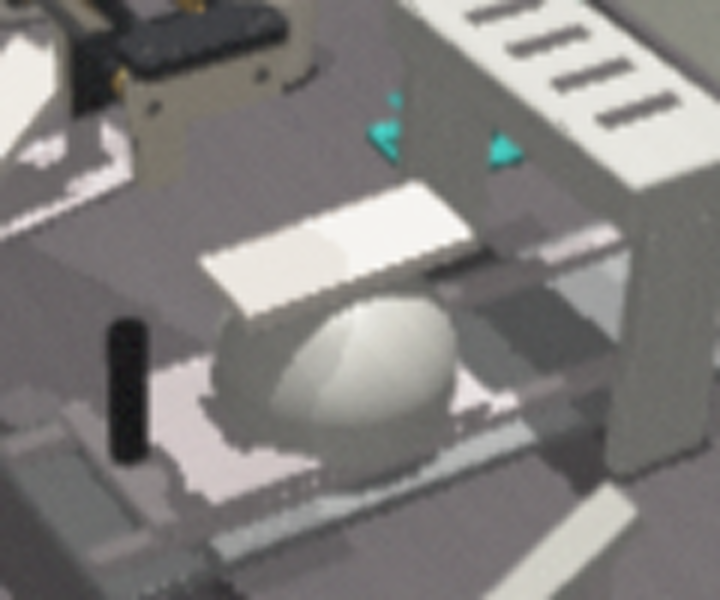

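View pics/d11.png

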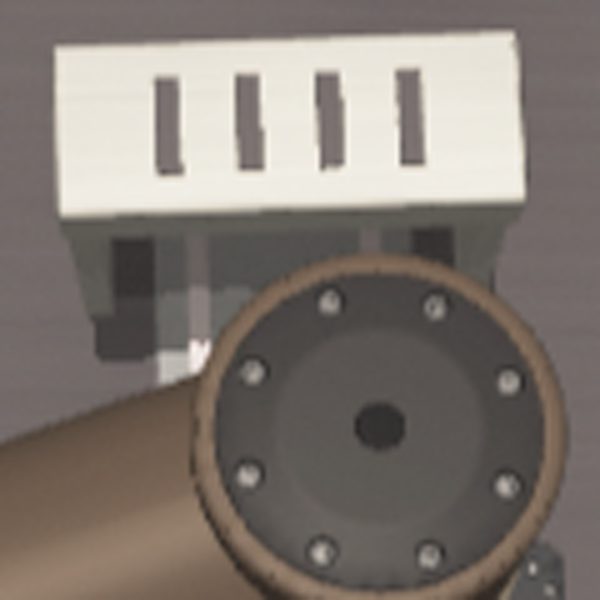

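```bash
python3 - <<'E'
from h import *
from scipy.optimize import least_squares
o=np.array([[418,182],[472,235],[248,318],[200,262]])/6+[240,170]
L=np.array([[.07,.027,.007],[.07,-.027,.007],[-.07,-.027,.007],[-.07,.027,.007]])
f=lambda p:(proj("side",L@Ro.from_euler('ZYX',[p[2],p[3],p[4]]).as_matrix().T+[p[0],p[1],.122])-o).ravel()
r=least_squares(f,[.567,-.03,.05,0,0]);print(r.x,np.degrees(r.x[2:]),np.round(r.fun,1))
E
```

```text
[ 0.56640639 -0.03648614  0.04727658 -0.03169914  0.03512029] [ 2.70874855 -1.81622697  2.01224411] [ 0.   0.   0.2 -0.1  0.2  0.  -0.4 -0.1]
```

```bash
python3 -m inch '[[[0.015,0,-0.15,0,0,0],[0.015,0,-0.3,0,0,0],[0.015,0,-0.45,0,0,0],[0.015,0,-0.6,0,0,0],[0.015,0,-0.7,0,0,0],[0.015,0,-0.76,0,0,0],[0.015,0,-0.78,0,0,0],[0.015,0,-0.78,0,0,0]]]'
python3 -m inch '[[[0,0,0,0,0,0],[0,0,0,0,0,0],[0,0,0,0,0,0],[0,0,0,0,0,0]]]' 28 8
python3 - <<'E'
from h import *
a=arm.grab_frame("side")
cv2.imwrite("pics/c12.png",cv2.resize(a[170:270,240:360],None,fx=6,fy=6,interpolation=cv2.INTER_CUBIC))
E
```

```text
t: 21.22
eef_pos: [0.4407, -0.0371, 0.2563]
ee_rot: [-3.141, -0.001, 0.051]
force: [-0.0, 0.0, -0.0]
width: 0.0599
t: 21.72
eef_pos: [0.4404, -0.0372, 0.256]
ee_rot: [-3.141, -0.0, 0.051]
force: [-0.1, -0.2, -0.4]
width: 0.0294
```

View pics/c12.png

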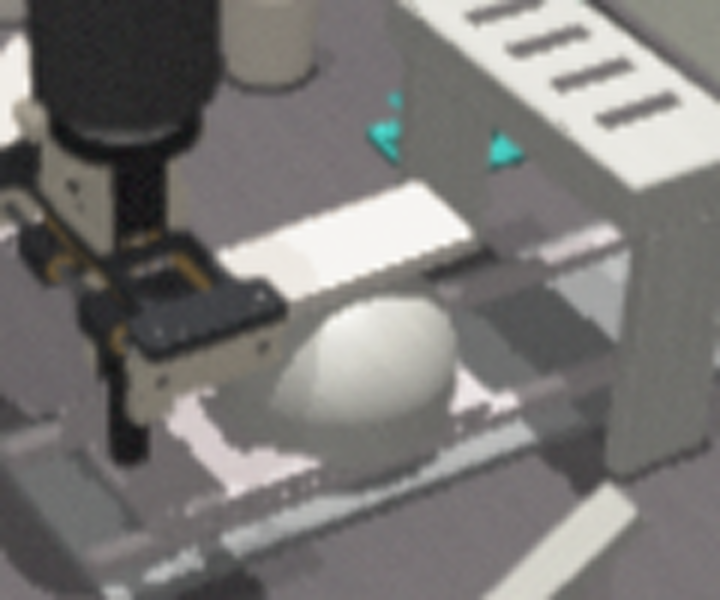

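Not touching the post yet. I'll close the last few millimetres gently.

```bash
python3 -m inch '[[[0,0,0,0,0,0],[0,0,0,0,0,0],[0,0,0,0,0,0],[0,0,0,0,0,0]]]' 20 10
python3 -m inch '[[[0,0,0,0,0,0],[0,0,0,0,0,0]]]' - 20
```

```text
t: 22.28
eef_pos: [0.4405, -0.0367, 0.2558]
ee_rot: [-3.14, -0.0, 0.051]
force: [-1.1, 4.2, 0.7]
width: 0.022
t: 22.52
eef_pos: [0.4405, -0.0367, 0.2559]
ee_rot: [-3.14, -0.0, 0.051]
force: [-0.9, 5.5, -0.4]
width: 0.0216
```

```bash
python3 -m inch '[[[0.002,0.001,0,0,0,0],[0.006,0.002,0,0,0,0],[0.012,0.003,0,0,0,0],[0.02,0.003,0,0,0,0],[0.03,0.004,0,0,0,0],[0.04,0.004,0,0,0,0],[0.05,0.005,0,0,0,0],[0.06,0.005,0,0,0,0]]]'
python3 - <<'E'
from h import *
a=arm.grab_frame("side")
cv2.imwrite("pics/c13.png",cv2.resize(a[170:270,240:360],None,fx=6,fy=6,interpolation=cv2.INTER_CUBIC))
E
```

```text
t: 23.52
eef_pos: [0.4526, -0.036, 0.2559]
ee_rot: [-3.141, -0.0, 0.051]
force: [-2.6, 6.6, 2.2]
width: 0.0216
```

View pics/c13.png

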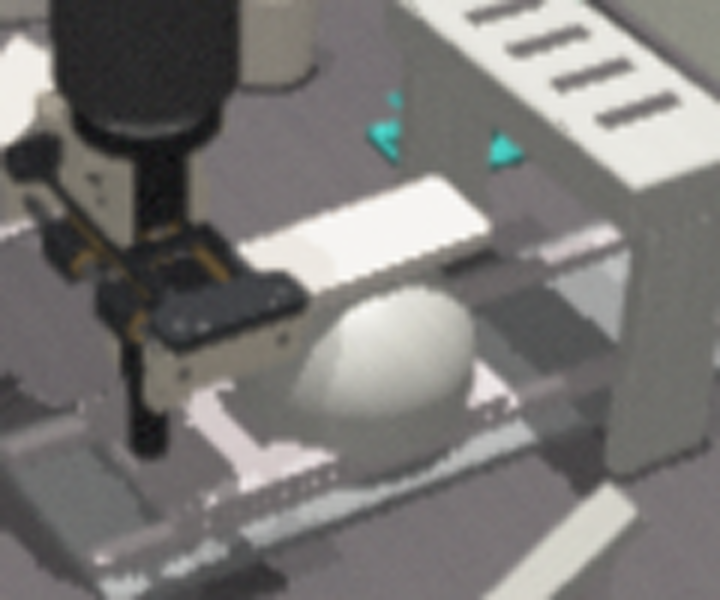

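The blank is riding along steadily, so I'll carry on at about 18 mm/s.

```bash
python3 -m inch '[[[0.01,0.0005,0,0,0,0],[0.021,0.001,0,0,0,0],[0.032,0.0016,0,0,0,0],[0.043,0.002,0,0,0,0],[0.054,0.0027,0,0,0,0],[0.065,0.003,0,0,0,0],[0.076,0.004,0,0,0,0],[0.088,0.0045,0,0,0,0]]]'
python3 -m inch '[[[0.011,0.0005,0,0,0,0],[0.022,0.001,0,0,0,0],[0.033,0.0016,0,0,0,0],[0.044,0.002,0,0,0,0],[0.055,0.0027,0,0,0,0],[0.066,0.003,0,0,0,0],[0.077,0.004,0,0,0,0],[0.088,0.0045,0,0,0,0]]]'
python3 -m inch '[[[0.011,0.0005,0,0,0,0],[0.022,0.001,0,0,0,0],[0.033,0.0016,0,0,0,0],[0.044,0.002,0,0,0,0],[0.055,0.0027,0,0,0,0],[0.066,0.003,0,0,0,0],[0.077,0.004,0,0,0,0],[0.088,0.0045,0,0,0,0]]]'
python3 - <<'E'
from h import *
a=arm.grab_frame("side")
cv2.imwrite("pics/c14.png",cv2.resize(a[170:270,240:360],None,fx=6,fy=6,interpolation=cv2.INTER_CUBIC))
E
```

```text
t: 24.58
eef_pos: [0.4702, -0.0351, 0.2558]
ee_rot: [-3.141, -0.0, 0.051]
force: [-2.2, 6.6, 2.0]
width: 0.0214
t: 25.58
eef_pos: [0.4878, -0.0341, 0.2559]
ee_rot: [-3.141, -0.0, 0.051]
force: [-2.3, 5.9, 2.5]
width: 0.0214
t: 26.58
eef_pos: [0.5054, -0.0332, 0.2559]
ee_rot: [-3.141, -0.0, 0.051]
force: [-2.4, 6.7, 3.0]
width: 0.0214
```

View pics/c14.png

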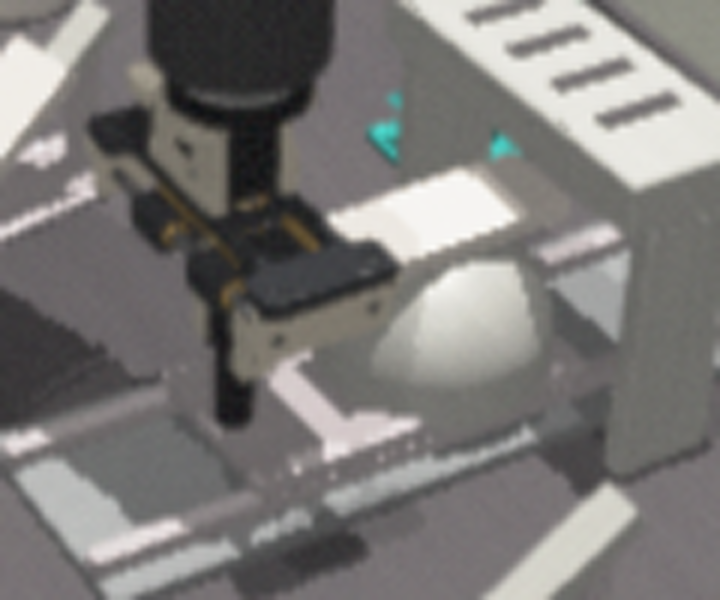

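```bash
python3 -m inch '[[[0.011,0.0005,0,0,0,0],[0.022,0.001,0,0,0,0],[0.033,0.0016,0,0,0,0],[0.044,0.002,0,0,0,0],[0.055,0.0027,0,0,0,0],[0.066,0.003,0,0,0,0],[0.077,0.004,0,0,0,0],[0.088,0.0045,0,0,0,0]]]'
python3 -m inch '[[[0.011,0.0005,0,0,0,0],[0.022,0.001,0,0,0,0],[0.033,0.0016,0,0,0,0],[0.044,0.002,0,0,0,0],[0.055,0.0027,0,0,0,0],[0.066,0.003,0,0,0,0],[0.077,0.004,0,0,0,0],[0.088,0.0045,0,0,0,0]]]'
python3 -m inch '[[[0.011,0.0005,0,0,0,0],[0.022,0.001,0,0,0,0],[0.033,0.0016,0,0,0,0],[0.043,0.002,0,0,0,0],[0.052,0.0027,0,0,0,0],[0.06,0.003,0,0,0,0],[0.066,0.0035,0,0,0,0],[0.07,0.0035,0,0,0,0]]]'
```

```text
t: 27.62
eef_pos: [0.523, -0.0322, 0.2559]
ee_rot: [-3.141, -0.0, 0.051]
force: [-2.8, 6.4, 1.8]
width: 0.0218
t: 28.62
eef_pos: [0.5406, -0.0313, 0.2559]
ee_rot: [-3.141, -0.0, 0.051]
force: [-1.2, 6.6, 3.6]
width: 0.0215
t: 29.62
eef_pos: [0.5546, -0.0305, 0.2559]
ee_rot: [-3.141, -0.0, 0.051]
force: [-2.8, 6.8, 2.5]
width: 0.0219
```

```bash
python3 -m inch '[[[0.004,0.0002,0,0,0,0],[0.008,0.0004,0,0,0,0],[0.012,0.0006,0,0,0,0],[0.016,0.0008,0,0,0,0],[0.02,0.001,0,0,0,0],[0.024,0.0012,0,0,0,0],[0.028,0.0014,0,0,0,0],[0.03,0.0015,0,0,0,0]]]'
python3 -m inch '[[[0.004,0.0002,0,0,0,0],[0.008,0.0004,0,0,0,0],[0.012,0.0006,0,0,0,0],[0.015,0.0008,0,0,0,0]]]'
```

```text
t: 30.62
eef_pos: [0.5606, -0.0302, 0.2559]
ee_rot: [-3.141, -0.0, 0.051]
force: [-2.3, 6.2, 3.6]
width: 0.0213
t: 31.12
eef_pos: [0.5636, -0.0301, 0.2559]
ee_rot: [-3.141, -0.0, 0.051]
force: [-2.2, 6.1, 2.7]
width: 0.0215
```

```bash
python3 -m inch '[[[0.002,0.0001,0,0,0,0],[0.004,0.0002,0,0,0,0],[0.006,0.0003,0,0,0,0],[0.008,0.0004,0,0,0,0],[0.01,0.0005,0,0,0,0]]]'
python3 -m inch '[[[0.002,0.0001,0,0,0,0],[0.004,0.0002,0,0,0,0],[0.006,0.0003,0,0,0,0],[0.008,0.0004,0,0,0,0],[0.01,0.0005,0,0,0,0]]]'
python3 - <<'E'
from h import *
a=arm.grab_frame("side")
cv2.imwrite("pics/c15.png",cv2.resize(a[150:250,260:380],None,fx=6,fy=6,interpolation=cv2.INTER_CUBIC))
E
```

```text
t: 31.75
eef_pos: [0.5656, -0.0299, 0.2559]
ee_rot: [-3.141, -0.0, 0.051]
force: [-1.6, 7.5, 2.5]
width: 0.0217
t: 32.38
eef_pos: [0.5676, -0.0299, 0.2559]
ee_rot: [-3.141, -0.0, 0.051]
force: [-2.9, 7.0, 2.2]
width: 0.0215
```

View pics/c15.png

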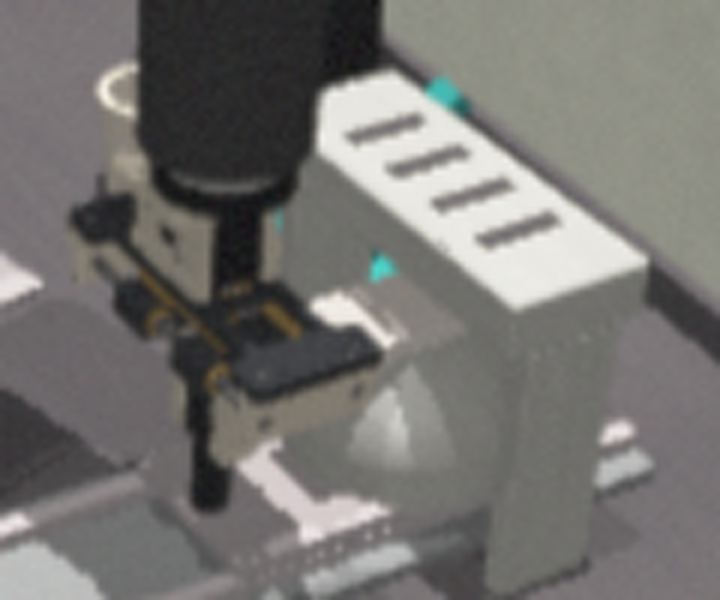

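```bash
python3 -m inch '[[[0.002,0.0001,0,0,0,0],[0.004,0.0002,0,0,0,0],[0.006,0.0003,0,0,0,0],[0.006,0.0003,0,0,0,0]]]'
python3 -m inch '[[[0.002,0.0001,0,0,0,0],[0.004,0.0002,0,0,0,0],[0.006,0.0003,0,0,0,0],[0.006,0.0003,0,0,0,0]]]'
```

```text
t: 32.92
eef_pos: [0.5688, -0.0298, 0.2559]
ee_rot: [-3.141, -0.0, 0.051]
force: [-2.6, 6.2, 1.7]
width: 0.0214
t: 33.42
eef_pos: [0.5699, -0.0297, 0.2559]
ee_rot: [-3.141, -0.0, 0.051]
force: [-2.6, 6.1, 2.9]
width: 0.0216
```

```bash
python3 -m inch '[[[0.002,0.0001,0,0,0,0],[0.004,0.0002,0,0,0,0],[0.006,0.0003,0,0,0,0],[0.006,0.0003,0,0,0,0]]]'
python3 -m inch '[[[0.002,0.0001,0,0,0,0],[0.004,0.0002,0,0,0,0],[0.004,0.0002,0,0,0,0]]]'
```

```text
t: 33.92
eef_pos: [0.5703, -0.0297, 0.2559]
ee_rot: [-3.141, 0.002, 0.051]
force: [-7.0, 7.7, 6.3]
width: 0.0214
t: 34.3
eef_pos: [0.5705, -0.0297, 0.2558]
ee_rot: [-3.141, 0.003, 0.051]
force: [-10.3, 8.2, 9.7]
width: 0.0216
```

```bash
python3 -m inch '[[[-0.002,0.002,0,0,0,0],[-0.004,0.004,0,0,0,0],[-0.006,0.005,0,0,0,0],[-0.006,0.005,0,0,0,0]]]'
python3 -m inch '[[[0,0,0,0,0,0],[0,0,0,0,0,0]]]' - 5
```

```text
t: 34.8
eef_pos: [0.5702, -0.0295, 0.2559]
ee_rot: [3.141, 0.001, 0.051]
force: [-5.1, 0.7, 5.2]
width: 0.0217
t: 35.05
eef_pos: [0.5702, -0.0295, 0.2558]
ee_rot: [3.141, 0.001, 0.051]
force: [-5.4, 1.2, 5.9]
width: 0.0221
```

```bash
python3 -m inch '[[[-0.002,0,0,0,0,0],[-0.003,0,0,0,0,0],[-0.003,0,0,0,0,0]]]'
python3 -m inch '[[[0,0,0,0,0,0],[0,0,0,0,0,0],[0,0,0,0,0,0]]]' 30
python3 -m inch '[[[0,0,0,0,0,0],[0,0,0,0,0,0],[0,0,0,0,0,0],[0,0,0,0,0,0]]]' 60
```

```text
t: 35.42
eef_pos: [0.5701, -0.0294, 0.2558]
ee_rot: [3.141, 0.0, 0.051]
force: [-2.2, -1.6, 3.4]
width: 0.022
t: 35.8
eef_pos: [0.5702, -0.029, 0.2558]
ee_rot: [-3.141, -0.0, 0.051]
force: [0.3, -0.2, 0.8]
width: 0.03
t: 36.3
eef_pos: [0.57, -0.0291, 0.2559]
ee_rot: [-3.141, -0.0, 0.051]
force: [-0.2, 0.6, 0.4]
width: 0.059
```

Now I'll go straight up, then back and away to the side for a clear look.

```bash
python3 -m inch '[[[-0.01,0,0.08,0,0,0],[-0.02,0,0.2,0,0,0],[-0.02,0,0.4,0,0,0],[-0.02,0,0.6,0,0,0],[-0.1,0,0.75,0,0,0],[-0.3,0.15,0.75,0,0,0],[-0.5,0.4,0.75,0,0,0],[-0.6,0.65,0.75,0,0,0]]]'
python3 -m inch '[[[-0.03,0.25,0,0,0,0],[-0.06,0.5,0,0,0,0],[-0.1,0.75,0,0,0,0],[-0.15,0.95,0,0,0,0],[-0.15,0.95,0,0,0,0]]]'
python3 - <<'E'
from h import *
a=arm.grab_frame("side");b=arm.grab_frame("top")
cv2.imwrite("pics/s16.png",a);cv2.imwrite("pics/t16.png",b)
cv2.imwrite("pics/c16.png",cv2.resize(a[150:250,260:380],None,fx=6,fy=6,interpolation=cv2.INTER_CUBIC))
E
```

```text
t: 37.3
eef_pos: [0.4481, 0.1011, 0.4075]
ee_rot: [-3.14, -0.002, 0.05]
force: [0.7, 0.4, -0.0]
width: 0.0598
t: 37.92
eef_pos: [0.4193, 0.293, 0.4068]
ee_rot: [-3.141, -0.001, 0.054]
force: [0.3, -0.3, 0.3]
width: 0.0597
```

View pics/c16.png

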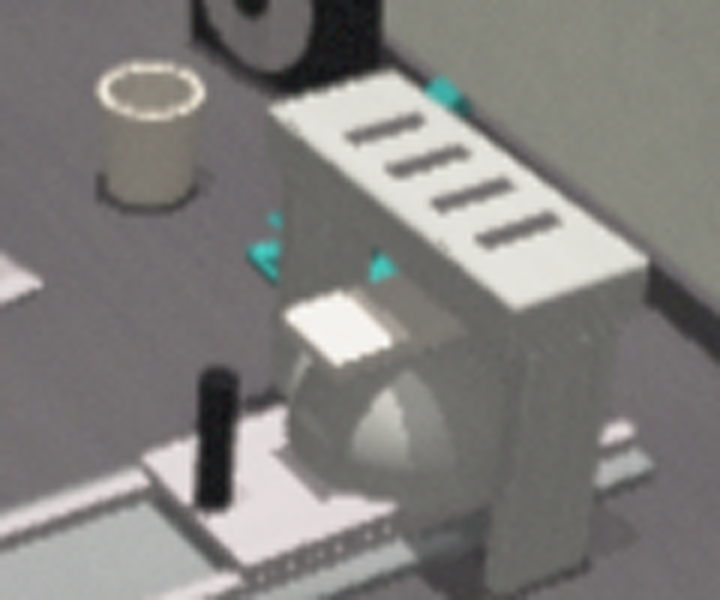

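View pics/t16.png

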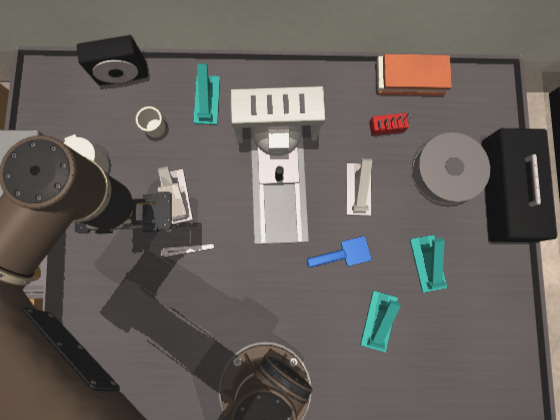

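View pics/s16.png

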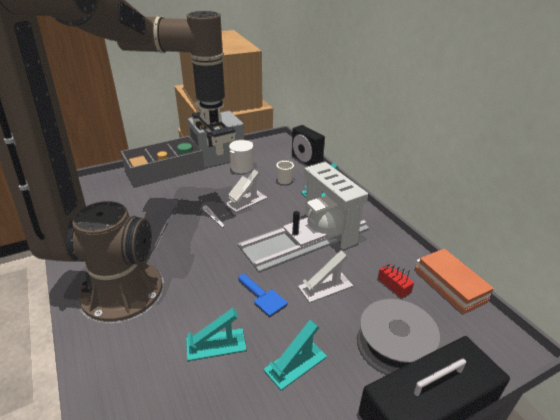

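```bash
python3 - <<'E'
from h import *
P=lambda a:np.array(a)/6+[260,150]
a=at("side",P([283,315]),.127);b=at("side",P([340,366]),.127);p=at("side",P([217,372]),.12)
m=(a+b)/2; print(a,b,"post",p); d=m-p; ax=np.array([np.cos(.051),np.sin(.051)])
print("along from post",d[:2]@ax,"lateral",d[:2]@[-ax[1],ax[0]], np.linalg.norm(a-b))
print(np.degrees(np.arctan2(-(b-a)[0]*-1,-(b-a)[1])))
E
```

```text
[ 0.62504754 -0.00712291  0.127     ] [ 0.62802996 -0.06234204  0.127     ] post [ 0.57110405 -0.02938525  0.12      ]
along from post 0.05509003044281414 lateral -0.008166221105693632 0.055299607911456966
3.091583768612902
```

```bash
python3 - <<'E'
import cv2
b=cv2.imread("pics/t16.png")[115:190,250:310]
cv2.imwrite("pics/d16.png",cv2.resize(b,None,fx=8,fy=8,interpolation=cv2.INTER_NEAREST))
E
```

```text
(no output)
```

View pics/d16.png

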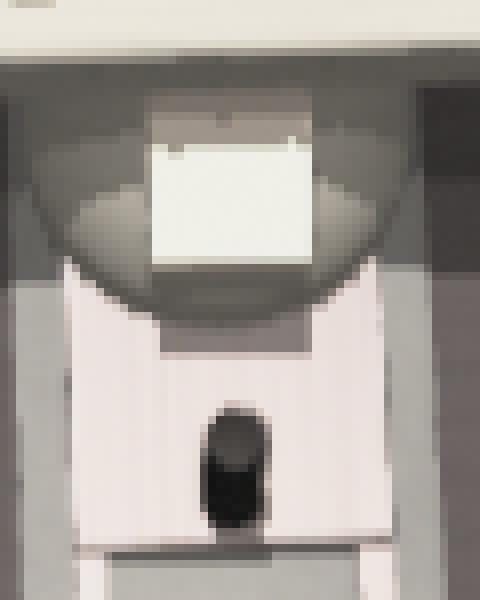

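```bash
python3 - <<'E'
from h import *
P=lambda a:np.array(a)/8+[249.5,114.5]
a=at("top",P([150,264]),.127);b=at("top",P([313,264]),.127);p=at("top",P([236,438]),.12)
m=(a+b)/2; d=m-p; ax=np.array([np.cos(.051),np.sin(.051)])
print(a,b,p,"along",d[:2]@ax,"lateral",d[:2]@[-ax[1],ax[0]])
# stillness
f=[arm.grab_frame("side")[190:230,290:350].astype(int) for _ in range(8)]
print(np.abs(f[0]-f[-1]).mean(), np.abs(f[0]-cv2.imread("pics/s16.png")[190:230,290:350].astype(int)).mean(), arm.get_state()['t'])
E
```

```text
[ 0.62495413 -0.00124937  0.127     ] [ 0.62580505 -0.05431015  0.127     ] [ 0.56892454 -0.02997423  0.12      ] along 0.056493518810316536 lateral -0.000686339319687817
1.354861111111111 1.346111111111111 38.425
```

```bash
python3 -c "
from station import arm
print(arm.job_done())"
```

```text
the job is handed in; nothing more can be done
None
```

I drew the carriage out to its stop by the post and took the longer blank off its rest. I balanced it on the dome, let go, and slid the carriage home slowly. I handed the job in at about 38 s of the 72 s allowed; no verdict is reported.

**Carriage:** It reached a stop at both ends. The pull out stopped at about 36 N, and the push home stopped after 129.8 mm of measured travel. The post was already about 10 mm out at the start (judged by its position home, about 0.5605 then and 0.5703 now), so I pushed on past its starting position until it stopped.

**Blank:**
- On the dome with the carriage still out, it was tilted about 2–3 degrees and lined up with the rails to within a degree.
- At home, the top camera puts it about 3.5 mm towards the robot and 1 mm sideways of the crown.
- It showed no motion beyond picture noise over the 0.4 s I watched.

**Disagreement:** At home the side camera gave larger offsets, about 5 mm along the rails and 8 mm sideways. Both readings are inside the 18 mm limit.

**Everything else:** In the final pictures the shorter blank, its rest and the other objects look unmoved; I didn't measure each one. The arm was clear of everything when I handed in.

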